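Containers in order of height

ROBOT

A 7-joint arm with a two-finger parallel gripper is mounted at the origin on a cart in front of the work surface, level with it; the furniture and walls round the work are solid. World frame = base frame: x ahead of the robot, y to its left, z up, the work surface at z = 0. Lengths are in m, angles in rad, forces in N, time in s.
With the tool pointing down it reaches from about 0.4 to 0.9 m from the base axis. Payload 5.6 kg.
Tool frame: the origin (TCP) lies midway between the tips of the shut fingers; the grasp point (between the pads) lies 19 mm behind it; y points along the fingers, z is the direction in which the jaws open and shut, and the axes are right-handed (so a half turn about y gives the same grasp; the last joint's range is limited). The gripper opens to 92 mm and grips with 3 to 60 N. Pads are 20 mm wide; open, the fingers measure 128 mm over their backs; the gripper's body (75 mm by 189 mm) begins 69 mm behind the grasp point.
Start: joints at [1.282, 0.468, -0.012, 1.603, 0.006, 1.071, -0.056], TCP at [0.158, -0.63, 0.215] pointing down, gripper open.
Joint ranges: [-2.53, 2.53], [-0.31, 2.02], [-1.57, 1.55], [0.28, 2.44], [-1.29, 4.43], [0.15, 1.84], [-2.92, 2.92]. Speed limits (rad/s): [2.57, 2.57, 3.14, 3.14, 3.14, 3.14, 3.14].

INTERFACE

Orientations are given as a 3x3 rotation matrix whose columns are the frame's x, y, z axes.
In Python, from station import env, effector, solver, viewer, workorder, search_frame, tip_of gives the robot as it stands. Calls block until the motion is done:
- env.reach(position, orientation): joint-space move of the TCP to a pose.
- env.movel(position, frame=None, rate=0.15): straight line of the TCP; frame=None keeps the orientation; rate is the mean speed in m/s.
- env.goto_joints(angles): joint-space move.
- effector.release() and effector.grasp(squeeze=None): open the fingers fully, or close them until they stop; squeeze is the grip in N (None keeps the last).
- env.pause(seconds).
- solver.inverse_kinematics(position, orientation): joint angles nearest the present ones, or None.
- env.sense(): the state.
- viewer.read_camera(name): name is "scene" or "top" or "wrist"; returns (picture, depth): 400x640x3 uint8, red, green, blue; 400x640 float32, m along the optical axis (not along the pixel's ray), 0 where there is no reading.
- viewer.camera_info(name): a dict with "intrinsics" (3x3 intrinsics, pixels), "eye" and "rotation" of the camera in the world; the wrist camera has in their place "T_tool_cam" (4x4, takes a point from camera to tool coordinates, whose origin is the TCP and whose axes are the tool frame's). Camera axes: x right, y up, looking along -z (the intrinsics and any distortion apply to the point x, -y, -z); pixel columns grow to the right and rows downward; lengths in m; the calibration is good to about 2 mm. A picture is of the moment at which its call begins: read the wrist's pose just before it. camera_info takes no time and is no camera call.
A pose or a line that the arm cannot do raises env.PlanningError and nothing moves.
- workorder.finish_job(): hands the job in, once; it reports no verdict.
Trained networks look in the newest picture that a camera, given by its name, has taken for a name from the list of things; names that differ only in an ending like _2 or _b are one class to them, and where a whole thing is asked for, a point or a joint stands for the part that bears it (a point fixed in the world has none). Each returns a list of dicts, best first, with "score" (0 to 1); they miss things now and then, are a little off and sometimes report something else, mostly with a low value. They report only what shows in the picture. A call takes as long as a camera call. They do not tell look-alikes from the thing itself.
- search_frame(camera, name): "at" ([x, y, z] in m, in world coordinates, good to about 4 mm: the middle of the surface that is visible of it).
- tip_of(camera, name): "at" ([x, y, z] in m, in world coordinates, good to about 4 mm: a listed point, or the origin of a listed thing).
The state is a dict: "t": time; "joint_positions": joint angles; "joint_velocities": joint speeds; "tau": joint torques, N m; "ee_pos": TCP position; "tcp_rot": TCP orientation; "wrist_force": force on the tool from outside, world axes, zero at the start; "moment": the same for the moment, N m; "gripper_width": finger opening in m.
Only numpy, scipy, OpenCV 4.12 (cv2) and the standard library are available. Lean on these libraries where they do the work, as an engineer would, in place of code of your own. Each camera call takes 0.05 s, during which the arm holds its last target.

TASK

Line up the four containers that stand in front of the aluminium holder (not those at the back of the bench) on it in order of height: the tallest on the grey pad next to the upright black knob, then the next tallest, and so on down to the shortest at the far end, each standing upright in the middle of its own pad. Do not tip any container over, and leave the glass beaker to the left where it stands.

Things in the scene. Friction and masses are not known exactly. Their poses are not given: they have to be found in the camera images.
- brown_bottle: brown bottle with black screw cap, 98 mm tall, standing upright on the bench: round body 52 mm across up to 68 mm, cap 45 mm across from there to the top (the cap does not come off; it can be gripped); origin: centre of the underside, z up
- large_vial: large clear screw-cap vial with black cap, 70 mm tall, standing upright: body 37 mm across up to 48 mm, cap 32 mm across; origin: centre of the underside, z up
- small_vial: small clear screw-cap vial with black cap, 57 mm tall, standing upright: body 27 mm across up to 39 mm, cap 23 mm across; origin: centre of the underside, z up
- cup: small dark grey open crucible (a plain round cup), 30 mm tall and 30 mm across, wall 3 mm, standing upright on the bench like the others, about 115 mm from its neighbours (the four stand in a row in mixed order, nearer the robot than the holder); can be gripped across its outside; origin: centre of the underside, z up
- pad_a: grey plastic disc, 50 mm across, 2 mm thick, fixed on the holder (a low fixed aluminium bar 354 x 70 x 12 mm on the bench); origin: centre of its underside, 12 mm above the bench, so its top is at +2 mm; the end pad at the left (+y) end of the row of four, which stand 75 mm apart in a straight line
- pad_b: grey plastic disc, 50 mm across, 2 mm thick, fixed on the holder (a low fixed aluminium bar 354 x 70 x 12 mm on the bench); origin: centre of its underside, 12 mm above the bench, so its top is at +2 mm; second from the left
- pad_c: grey plastic disc, 50 mm across, 2 mm thick, fixed on the holder (a low fixed aluminium bar 354 x 70 x 12 mm on the bench); origin: centre of its underside, 12 mm above the bench, so its top is at +2 mm; third from the left
- pad_d: grey plastic disc, 50 mm across, 2 mm thick, fixed on the holder (a low fixed aluminium bar 354 x 70 x 12 mm on the bench); origin: centre of its underside, 12 mm above the bench, so its top is at +2 mm; the end pad at the right (-y) end
- knob_stud: upright black knob, 22 mm across and 26 mm high, fixed on top of the holder at one end (left or right, it varies), 43.5 mm from the nearest pad's centre on the line of the pads; the other end has only a flat steel screw plug. Origin: centre of its underside, 12 mm above the bench
- beaker: glass beaker, 56 mm across, 70 mm tall, standing on the bench left of the holder (+y side), a bystander; origin: centre of the underside, z up
There are look-alikes about, which are no part of the job. Leave any orange or purple look-alike of the brown_bottle alone.

How it is judged:
By the outcome, as a careful person would: the job done as asked, in the order asked, and still so for the second after the job is handed in, with the robot touching nothing.
It also fails if it takes over 112 s, if anything falls off the work surface, if the arm or the gripper's body presses on something with over 40 N, if the wrist force passes 120 N, or if a joint passes its speed limit or range.

## Working session

There is one attempt and no reset: what is moved stays moved. The work goes in short steps, each a Python script; the robot and the scene stay as the last script left them, time stands still between calls to the robot, and variables do not carry over. Pictures are saved under pics/ and viewed, and the job is handed in when it is done.

```bash
ls; mkdir -p pics; python3 - <<'E'
from station import *
from station import env,viewer,search_frame,tip_of
import cv2,numpy as np
s=env.sense();print(s['t'],s['ee_pos'],s['tcp_rot'])
for c in ['scene','top']:
    p,d=viewer.read_camera(c);cv2.imwrite(f'pics/{c}0.png',p[:,:,::-1]);np.save(f'pics/{c}0.npy',d)
    i=viewer.camera_info(c);print(c,i)
    for n in ['brown_bottle','large_vial','small_vial','cup','pad_a','knob_stud','beaker']:
        print(n,[(np.round(r['at'],3).tolist(),round(r['score'],2)) for r in tip_of(c,n)])
print(viewer.camera_info('wrist'))
print(env.sense()['t'])
E
```

```text
pics
0.0 [ 0.15793755 -0.62992174  0.21364305] [[-9.69959154e-01 -5.47974309e-04  2.43267219e-01]
 [-2.43267803e-01  1.66159903e-03 -9.69957739e-01]
 [ 1.27299346e-04 -9.99998469e-01 -1.74498770e-03]]
scene {'intrinsics': array([[457.81635027,   0.        , 318.73981619],
       [  0.        , 457.81635027, 200.40830513],
       [  0.        ,   0.        ,   1.        ]]), 'eye': array([ 0.21960454, -0.3040757 ,  0.79112106]), 'rotation': array([[ 0.90387306,  0.33799375, -0.26224745],
       [-0.42779676,  0.71677485, -0.55065756],
       [ 0.00185356,  0.60991314,  0.7924661 ]])}
brown_bottle [([0.337, 0.052, 0.002], 0.86), ([0.443, -0.007, -0.001], 0.78), ([0.345, 0.293, 0.006], 0.76), ([0.333, 0.168, 0.0], 0.62)]
large_vial [([0.43, 0.331, 0.002], 0.58)]
small_vial [([0.429, 0.228, 0.003], 0.49)]
cup [([0.436, 0.128, -0.003], 0.76)]
pad_a [([0.579, 0.118, 0.008], 0.72), ([0.591, 0.19, 0.015], 0.69), ([0.577, 0.044, 0.009], 0.55)]
knob_stud [([0.6, 0.313, 0.014], 0.48)]
beaker [([0.535, 0.479, 0.003], 0.9)]
top {'intrinsics': array([[399.10545664,   0.        , 318.94816065],
   
[... 702 characters left out ...]
8, 0.268, 0.011], 0.56)]
knob_stud [([0.538, 0.476, -0.003], 0.64), ([0.596, 0.311, 0.014], 0.55)]
beaker [([0.538, 0.478, -0.001], 0.64), ([0.436, 0.233, -0.001], 0.35)]
{'intrinsics': array([[307.3733547 ,   0.        , 313.26228996],
       [  0.        , 307.3733547 , 200.81286156],
       [  0.        ,   0.        ,   1.        ]]), 'T_tool_cam': array([[-1.89304326e-04, -9.66020125e-01, -2.58466790e-01,
        -7.23352729e-02],
       [-1.30982825e-03,  2.58466813e-01, -9.66019250e-01,
        -1.69429576e-01],
       [ 9.99999124e-01,  1.55675480e-04, -1.31424934e-03,
        -9.95915104e-04],
       [ 0.00000000e+00,  0.00000000e+00,  0.00000000e+00,
         1.00000000e+00]])}
0.8
```

View pics/scene0.png

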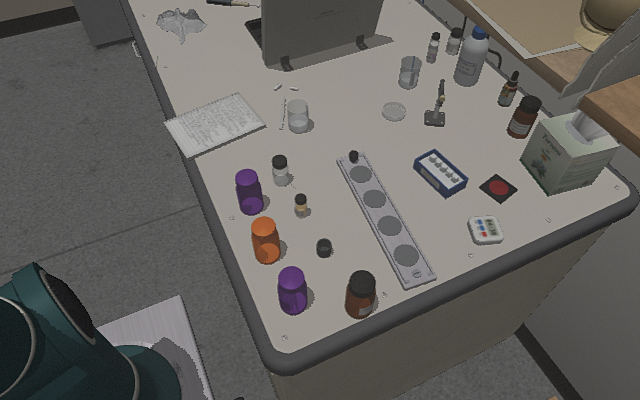

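View pics/top0.png

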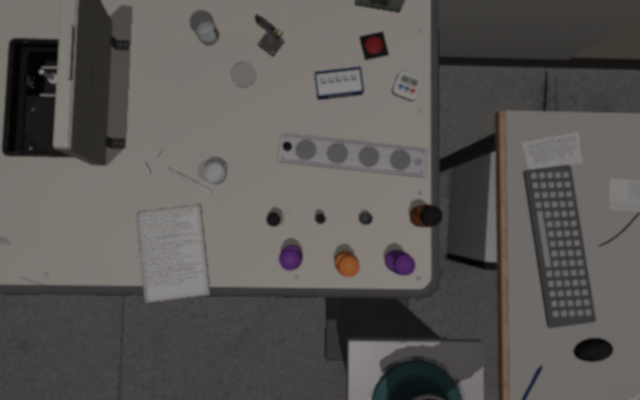

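The knob is at the left end, beside pad_a, at about (352,156) in the scene picture. The row, from the left, is large vial (280,170), small vial (300,205), cup (324,247) and brown bottle (360,295). The purple and orange look-alikes stand behind them, nearer the robot. I'll refine positions with the depth images.

```bash
cat > h.py <<'E'
from station import env,effector,solver,viewer,workorder,search_frame,tip_of
import numpy as np,cv2
def cloud(info,d,eye=None,R=None):
    K=info['intrinsics'];v,u=np.mgrid[0:400,0:640]
    c=np.stack([(u-K[0,2])/K[0,0]*d,-(v-K[1,2])/K[1,1]*d,-d],-1)
    eye=info['eye'] if eye is None else eye;R=info['rotation'] if R is None else R
    return c@R.T+eye
def circ(xy):
    A=np.c_[2*xy,np.ones(len(xy))];s=np.linalg.lstsq(A,(xy**2).sum(1),rcond=None)[0]
    return s[:2],np.sqrt(s[2]+s[0]**2+s[1]**2)
E
python3 - <<'E'
from h import *
obj=dict(brown=(.442,-.008,.098),cup=(.435,.124,.03),small=(.433,.231,.057),large=(.429,.333,.07))
pads=dict(a=(.598,.268),b=(.591,.192),c=(.581,.117),d=(.573,.043))
for c in ['top','scene']:
    info=viewer.camera_info(c);d=np.load(f'pics/{c}0.npy');P=cloud(info,d)
    img=cv2.imread(f'pics/{c}0.png').astype(int)
    for n,(x,y,h) in obj.items():
        r=np.hypot(P[...,0]-x,P[...,1]-y)
        m=(r<.04)&(abs(P[...,2]-h)<.006)&(d>0)
        q=P[m][:,:2]; 
        if len(q)<5: print(c,n,len(q));continue
        (cc,rad)=cv2.minEnclosingCircle(q.astype(np.float32))
        print(c,n,m.sum(),'mean',q.mean(0).round(4),'mec',np.round(cc,4),round(rad,4),'z',P[m][:,2].mean().round(4))
    # pads: project pixels to plane z=.014
    K=info['intrinsics'];v,u=np.mgrid[0:400,0:640]
    ray=np.stack([(u-K[0,2])/K[0,0],-(v-K[1,2])/K[1,1],-np.ones_like(u)],-1)@info['rotation'].T
    Q=info['eye']+ray*((.014-info['eye'][2])/ray[...,2])[...,None]
    for n,(x,y) in pads.items():
        r=np.hypot(Q[...,0]-x,Q[...,1]-y);g=img.sum(2)
        inn=np.median(g[r<.015]);out=np.median(g[(r>.03)&(r<.034)])
        m=(r<.031)&(g<(inn+out)/2)
        print(c,n,inn,out,'mean',Q[m][:,:2].mean(0).round(4),'area r',np.round(cv2.minEnclosingCircle(Q[m][:,:2].astype(np.float32)),4) if 0 else m.sum())
# IK checks
def Rj(a): # jaw dir angle a, y down
    z=np.array([np.cos(a),np.sin(a),0]);y=np.array([0,0,-1.]);return np.c_[np.cross(y,z),y,z]
for n,(x,y,h) in obj.items():
    print(n,[ (round(np.degrees(a)),None if (q:=solver.inverse_kinematics([x,y,.15],Rj(a))) is None else q.round(2).tolist()) for a in (np.pi/2,-np.pi/2)])
for n,(x,y) in pads.items():
    print(n,[ (round(np.degrees(a)),None if (q:=solver.inverse_kinematics([x,y,.15],Rj(a))) is None else q.round(2).tolist()) for a in (np.radians(-6),np.radians(174))])
E
```

```text
top brown 346 mean [ 0.4414 -0.0082] mec [ 0.4414 -0.0091] 0.0227 z 0.0977
top cup 49 mean [0.4345 0.1224] mec [0.4338 0.1226] 0.0147 z 0.0297
top small 88 mean [0.4316 0.2296] mec [0.4316 0.2296] 0.0116 z 0.057
top large 169 mean [0.4288 0.3328] mec [0.4291 0.3335] 0.0163 z 0.0698
top a 241.0 333.0 mean [0.5948 0.2646] area r 330
top b 242.0 348.0 mean [0.589  0.1892] area r 343
top c 242.0 350.0 mean [0.5817 0.1148] area r 335
top d 239.0 348.0 mean [0.5754 0.0401] area r 341
scene brown 533 mean [ 0.4404 -0.0097] mec [ 0.4413 -0.0085] 0.0229 z 0.0973
scene cup 85 mean [0.433  0.1224] mec [0.4336 0.1228] 0.0155 z 0.0284
scene small 91 mean [0.4308 0.2283] mec [0.4314 0.2306] 0.0124 z 0.0563
scene large 147 mean [0.4277 0.3314] mec [0.4272 0.3318] 0.0171 z 0.0689
scene a 292.0 428.0 mean [0.5949 0.2647] area r 325
scene b 291.0 425.0 mean [0.5881 0.1901] area r 363
scene c 291.0 428.0 mean [0.5807 0.1155] area r 416
scene d 290.0 426.0 mean [0.5734 0.0412] area r 478
brown [(90, [0.86, 0.44, -1.09, 2.1, 0.5, 0.89, 1.05]), (-90, [0.5, 0.28, -0.63, 2.12, 0.23, 0.81, -1.84])]
cup [(90, [0.6, 0.5, -1.16, 2.08, 0.58, 0.93, 0.69]), (-90, [0.42, 0.37, -0.9, 2.08, 0.39, 0.86, -2.28])]
small [(90, [0.33, 0.57, -1.13, 1.99, 0.63, 0.98, 0.46]), (-90, [0.35, 0.6, -1.17, 1.99, 0.66, 1.0, -2.71])]
large [(90, [0.09, 0.66, -1.1, 1.87, 0.68, 1.05, 0.28]), (-90, [-0.89, 0.37, 0.21, 1.94, -0.1, 0.85, -2.2])]
a [(-6, [0.21, 0.84, -1.08, 1.59, 0.78, 1.2, -1.14]), (174, [0.29, 1.01, -1.33, 1.59, 1.0, 1.36, 1.87])]
b [(-6, [0.36, 0.79, -1.1, 1.68, 0.77, 1.16, -1.06]), (174, [0.44, 0.96, -1.33, 1.68, 0.97, 1.31, 1.96])]
c [(-6, [0.41, 0.64, -0.92, 1.76, 0.59, 1.04, -0.83]), (174, [0.59, 0.92, -1.33, 1.75, 0.94, 1.27, 2.06])]
d [(-6, [0.4, 0.53, -0.7, 1.81, 0.41, 0.95, -0.58]), (174, [0.74, 0.88, -1.33, 1.79, 0.92, 1.24, 2.18])]
```

Both cameras agree to within 1–2 mm. I'll place the shortest first, gripping along y and then turning the jaws across the row to place, so the neighbours stay clear.

```bash
cat >> h.py <<'E'
def Rj(deg):
    a=np.radians(deg);z=np.array([np.cos(a),np.sin(a),0]);y=np.array([0,0,-1.]);return np.c_[np.cross(y,z),y,z]
OBJ=dict(brown=(.4413,-.0088),cup=(.4338,.1226),small=(.4315,.2298),large=(.4283,.3328))
PAD=dict(a=(.5949,.2648),b=(.5884,.1898),c=(.5814,.1151),d=(.5745,.0405))
def st(tag):
    s=env.sense();print(tag,round(s['t'],2),s['ee_pos'].round(4),'w',round(float(s['gripper_width']),4),'F',np.round(s['wrist_force'],1))
def snap(name,cams=('scene',)):
    for c in cams:
        p,d=viewer.read_camera(c);cv2.imwrite(f'pics/{name}_{c}.png',p[:,:,::-1]);np.save(f'pics/{name}_{c}.npy',d)
def pick(o,tip,sq,deg=90,hi=.2):
    x,y=OBJ[o];env.reach([x,y,hi],Rj(deg));st('above')
    env.movel([x,y,tip],rate=.12);st('down');effector.grasp(sq);st('grasped')
    env.movel([x,y,hi],rate=.15);st('lifted')
def place(p,tip,deg=-5.2,hi=.2):
    x,y=PAD[p];env.reach([x,y,hi],Rj(deg));st('abovepad')
    env.movel([x,y,tip+.014+.03],rate=.15);env.movel([x,y,tip+.0145],rate=.05);st('atpad')
    effector.release();env.pause(.2);st('released');env.movel([x,y,hi],rate=.15)
E
python3 - <<'E'
from h import *
pick('cup',.005,15)
snap('p1',('scene','wrist'))
E
```

```text
above 3.62 [0.4341 0.1219 0.1999] w 0.0918 F [-1.1 -0.3 -0.3]
down 5.4 [0.4342 0.1226 0.0055] w 0.0921 F [-0.1 -0.2 -0.4]
grasped 6.36 [0.4338 0.1226 0.005 ] w 0.0301 F [-0.2 -0.5 -0.3]
lifted 7.81 [0.4333 0.1224 0.1993] w 0.0298 F [ 0.5  0.2 -1.1]
```

```bash
python3 - <<'E'
from h import *
place('d',.005)
pick('small',.006,15)
snap('p2',('scene','wrist'))
E
```

```text
abovepad 9.1 [0.574  0.0411 0.1997] w 0.03 F [ 0.7  0.5 -0.3]
atpad 11.0 [0.5744 0.0406 0.0191] w 0.03 F [-0.1 -0.3 -0.3]
released 12.21 [0.5745 0.0405 0.0195] w 0.0921 F [ 0.2 -0.2  1. ]
above 14.57 [0.4321 0.2291 0.1997] w 0.0921 F [ 0.2 -0.2 -1.1]
down 16.34 [0.4319 0.23   0.0065] w 0.0915 F [ 0.4 -0.4 -0.5]
grasped 17.34 [0.4315 0.2298 0.006 ] w 0.0266 F [-0.   0.1  0.1]
lifted 18.78 [0.4311 0.2295 0.1992] w 0.0266 F [ 0.3 -1.2 -0.1]
```

View pics/p2_scene.png

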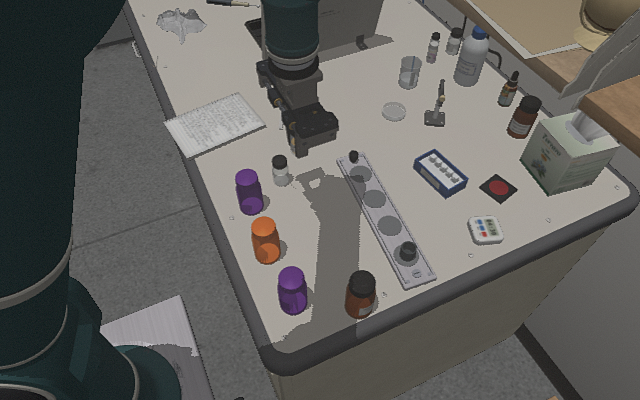

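The cup stands upright on pad d at (407,250), and the small vial is in the gripper.

```bash
python3 - <<'E'
from h import *
place('c',.006)
pick('large',.009,20)
place('b',.009)
pick('brown',.021,30)
snap('p3',('scene','wrist'))
E
```

```text
abovepad 19.99 [0.5807 0.116  0.1997] w 0.0266 F [ 0.7  0.4 -1. ]
atpad 21.88 [0.5812 0.1152 0.0201] w 0.0266 F [-0.1  0.2 -0.8]
released 23.13 [0.5814 0.1151 0.0205] w 0.0918 F [0.3 0.1 0.3]
above 25.52 [0.4292 0.3318 0.1995] w 0.0919 F [ 0.3  0.1 -0. ]
down 27.26 [0.4287 0.3331 0.0096] w 0.092 F [0.6 0.3 0.8]
grasped 28.13 [0.4283 0.3328 0.009 ] w 0.0364 F [-1.   1.  -0.3]
lifted 29.56 [0.4279 0.3324 0.1991] w 0.0365 F [-0.4  0.3 -0.7]
abovepad 30.6 [0.5874 0.191  0.1995] w 0.037 F [-0.4  0.5 -0.8]
atpad 32.48 [0.5883 0.1898 0.0231] w 0.0363 F [-0.1  0.8 -0.1]
released 33.6 [0.5884 0.1898 0.0235] w 0.0924 F [-0.1  0.7  0.1]
above 36.62 [ 0.4416 -0.0086  0.2001] w 0.0922 F [-0.6 -0.1  0.1]
down 38.27 [ 0.4418 -0.0089  0.0215] w 0.0919 F [ 0.1 -0.3  0.7]
grasped 38.95 [ 0.4413 -0.0088  0.021 ] w 0.0517 F [-0.1  0.2  0.8]
lifted 40.29 [ 0.4407 -0.0088  0.1992] w 0.0517 F [-0.   0.5 -2. ]
```

View pics/p3_scene.png

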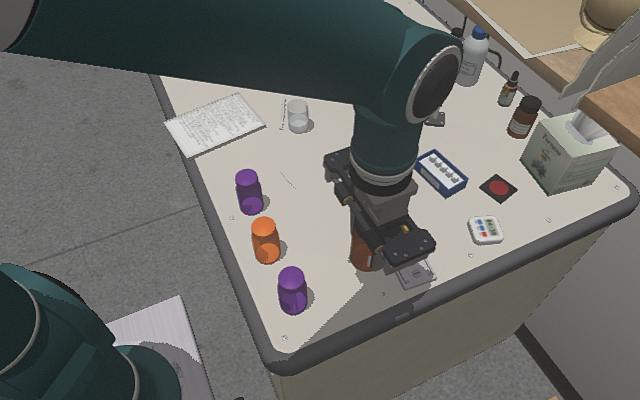

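The brown bottle is held at about (365,255), and at this height it will pass well above the placed items. Next I place it, retreat and check.

```bash
python3 - <<'E'
from h import *
place('a',.021,hi=.22)
env.goto_joints([1.282,0.468,-0.012,1.603,0.006,1.071,-0.056]);st('home')
snap('p4',('scene','top'))
H=dict(a=('brown',.098),b=('large',.07),c=('small',.057),d=('cup',.03))
for c in ['top','scene']:
    d=np.load(f'pics/p4_{c}.npy');P=cloud(viewer.camera_info(c),d)
    for n,(o,h) in H.items():
        x,y=PAD[n];m=(np.hypot(P[...,0]-x,P[...,1]-y)<.035)&(abs(P[...,2]-h-.014)<.006)&(d>0)
        q=P[m].astype(np.float32);cc,r=cv2.minEnclosingCircle(q[:,:2]);print(c,o,len(q),'off mm',((np.array(cc)-PAD[n])*1e3).round(1),'r',round(r,4),'z',q[:,2].mean().round(4))
E
```

```text
abovepad 42.17 [0.595  0.264  0.2197] w 0.0514 F [ 0.2 -0.4 -1.5]
atpad 44.1 [0.5947 0.2648 0.0351] w 0.0518 F [ 0.   0.3 -1.6]
released 45.03 [0.5949 0.2648 0.0355] w 0.0915 F [ 0.6 -0.3 -0.4]
home 49.88 [ 0.1594 -0.63    0.2141] w 0.0921 F [ 0.2 -0.5  0.4]Traceback (most recent call last):
  File "<stdin>", line 10, in <module>
cv2.error: OpenCV(4.12.0) /io/opencv/modules/imgproc/src/shapedescr.cpp:201: error: (-215:Assertion failed) count >= 0 && (depth == CV_32F || depth == CV_32S) in function 'minEnclosingCircle'
```

View pics/p4_scene.png

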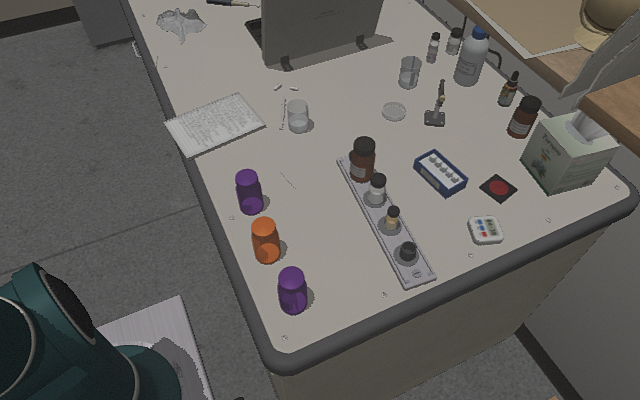

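View pics/p4_top.png

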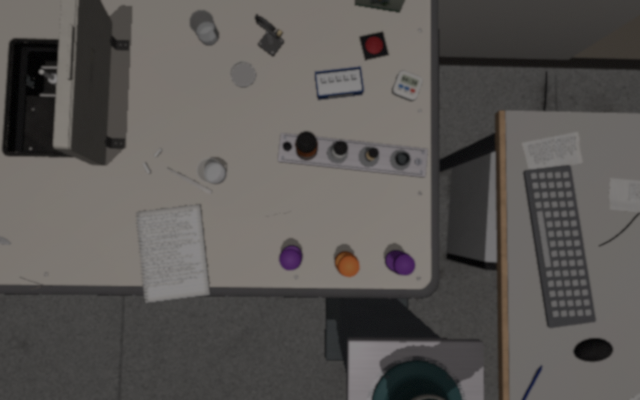

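All four are standing in the right order. The measuring step failed because it found too few depth points, so I'll rerun it.

```bash
python3 - <<'E'
from h import *
H=dict(a=('brown',.098),b=('large',.07),c=('small',.057),d=('cup',.03))
for c in ['top','scene']:
    d=np.load(f'pics/p4_{c}.npy');P=cloud(viewer.camera_info(c),d)
    for n,(o,h) in H.items():
        x,y=PAD[n];r0=np.hypot(P[...,0]-x,P[...,1]-y)<.035
        z=P[...,2][r0&(d>0)];m=r0&(abs(P[...,2]-h-.014)<.007)&(d>0)
        q=P[m].astype(np.float32)
        print(c,o,r0.sum(),'zmax',np.sort(z)[-3:].round(4) if len(z) else None,len(q),end=' ')
        if len(q)>4:
            cc,r=cv2.minEnclosingCircle(np.ascontiguousarray(q[:,:2]));print('off mm',((np.array(cc)-PAD[n])*1e3).round(1),'r',round(r,4))
        else: print()
for o,t in (('beaker','beaker'),):
  for c in ('scene','top'): print(c,[(np.round(r['at'],3).tolist(),round(r['score'],2)) for r in tip_of(c,'beaker')][:2])
im=cv2.imread('pics/p4_scene.png')[120:300,260:460];i2=cv2.imread('pics/p4_top.png')[110:240,250:450]
cv2.imwrite('pics/z4.png',np.vstack([cv2.resize(im,(600,540),interpolation=cv2.INTER_CUBIC)]))
cv2.imwrite('pics/z4t.png',np.clip(cv2.resize(i2,(800,520),interpolation=cv2.INTER_CUBIC)*1.8,0,255))
E
```

```text
top brown 748 zmax [0.1155 0.1156 0.1159] 352 off mm [-1.1 -2.1] r 0.0228
top large 676 zmax [0.0869 0.0869 0.087 ] 171 off mm [-1.1 -2.3] r 0.0161
top small 668 zmax [0.0739 0.0746 0.0746] 91 off mm [-1.3 -1.8] r 0.0119
top cup 680 zmax [0.0473 0.0474 0.0477] 64 off mm [-0.6 -1.1] r 0.0152
scene brown 1120 zmax [0.1139 0.114  0.1144] 299 off mm [-1.2 -1.9] r 0.0242
scene large 878 zmax [0.086  0.0862 0.0864] 179 off mm [-0.6 -2.1] r 0.0174
scene small 826 zmax [0.0729 0.0733 0.0747] 111 off mm [-1.3 -0.8] r 0.0127
scene cup 858 zmax [0.0453 0.0456 0.046 ] 108 off mm [-1.7 -0.7] r 0.0154
scene [([0.534, 0.478, 0.003], 0.85)]
top [([0.537, 0.484, -0.001], 0.75)][ WARN:0@3.122] global loadsave.cpp:1063 imwrite_ Unsupported depth image for selected encoder is fallbacked to CV_8U.
```

View pics/z4.png

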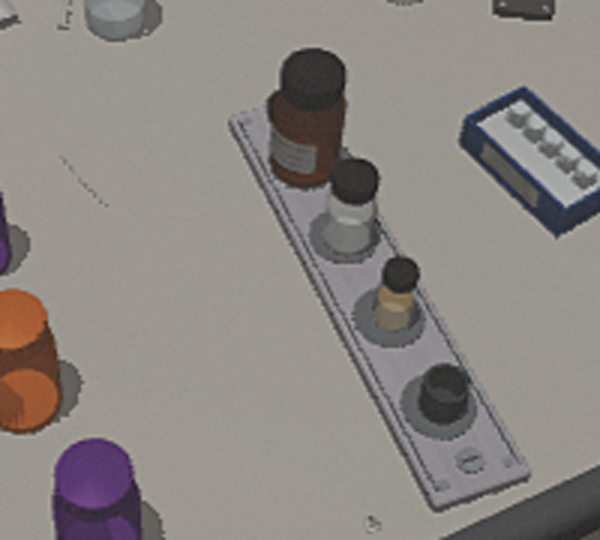

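View pics/z4t.png

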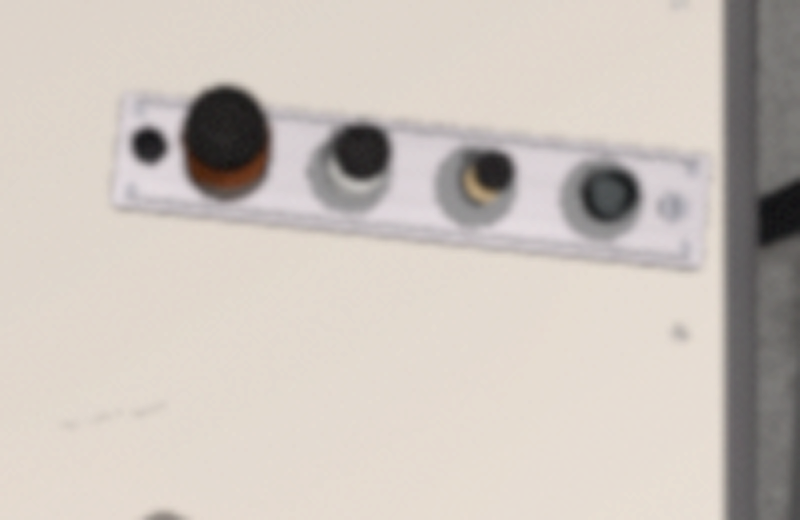

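Each object sits about 1–2 mm from where I estimated its pad. I'll check the pad estimates independently, using pad outlines from edges and the bar outline in the first pictures.

```bash
python3 - <<'E'
from h import *
for c in ['top','scene']:
    info=viewer.camera_info(c);K=info['intrinsics'];R=info['rotation']
    img=cv2.imread(f'pics/{c}0.png')
    # rectify plane z=h to metric grid 0.5mm
    def rect(h):
        xs=np.arange(.50,.68,.0005);ys=np.arange(-.05,.36,.0005);X,Y=np.meshgrid(xs,ys,indexing='ij')
        p=(np.stack([X,Y,np.full_like(X,h)],-1)-info['eye'])@R
        u=K[0,2]+K[0,0]*p[...,0]/-p[...,2];v=K[1,2]-K[1,1]*p[...,1]/-p[...,2]
        return cv2.remap(img,u.astype(np.float32),v.astype(np.float32),cv2.INTER_CUBIC)
    g=cv2.cvtColor(rect(.014),cv2.COLOR_BGR2GRAY).astype(float);g=cv2.GaussianBlur(g,(0,0),2)
    for n,(x,y) in PAD.items():
        # matched disc template: maximise mean(ring outside)-mean(inside)
        best=None;I,J=np.mgrid[0:g.shape[0],0:g.shape[1]]
        for dx in np.arange(-6,6.1,.5):
            for dy in np.arange(-6,6.1,.5):
                r=np.hypot(.5+0+.0005*I*1000+500-.5-(x*1000+dx),.0005*J*1000-50-(y*1000+dy))
                s=g[(r>25)&(r<30)].mean()-g[(r>20)&(r<25)].mean()
                if best is None or s>best[0]: best=(s,dx,dy)
        print(c,n,'shift mm',best[1:],round(best[0],1))
    cv2.imwrite(f'pics/rect_{c}.png',cv2.resize(rect(.012),(820,360)))
    d=np.load(f'pics/{c}0.npy');P=cloud(info,d)
    m=(P[...,2]>.007)&(P[...,2]<.016)&(P[...,0]>.53)&(P[...,0]<.65)&(P[...,1]>-.05)&(P[...,1]<.36)&(d>0)
    q=np.ascontiguousarray(P[m][:,:2].astype(np.float32)*1000);print('bar',cv2.minAreaRect(q),'mean',q.mean(0),'PAD centre',np.mean(list(PAD.values()),0)*1000)
E
```

```text
top a shift mm (np.float64(-0.5), np.float64(-1.0)) 19.3
top b shift mm (np.float64(-0.5), np.float64(-0.5)) 18.9
top c shift mm (np.float64(-0.5), np.float64(0.0)) 20.1
top d shift mm (np.float64(0.0), np.float64(0.0)) 19.7
bar ((584.01806640625, 153.05116271972656), (353.92779541015625, 70.86189270019531), 84.8236083984375) mean [583.06555 151.82683] PAD centre [584.8  152.55]
scene a shift mm (np.float64(-1.5), np.float64(-0.5)) 35.4
scene b shift mm (np.float64(-1.5), np.float64(0.5)) 35.1
scene c shift mm (np.float64(-1.0), np.float64(0.5)) 36.5
scene d shift mm (np.float64(-1.0), np.float64(0.5)) 35.8
bar ((583.2747802734375, 154.33631896972656), (355.7663879394531, 71.33317565917969), 85.02725219726562) mean [580.1388  131.78754] PAD centre [584.8  152.55]
```

The disc and bar fits confirm the pad centres to about 1–1.5 mm, so each container is within about 2–3 mm of its pad's middle. I'm handing the job in.

```bash
python3 - <<'E'
from h import *
st('end');workorder.finish_job()
E
```

```text
end 50.08 [ 0.1588 -0.6302  0.2141] w 0.0919 F [ 0.1 -0.2  0.5]
the job is handed in; nothing more can be done
```

The four containers are on the holder in order of height, and I handed the job in at about 50 s with the arm back at its start position, clear of everything. The knob was at the left (+y) end, so the order runs from pad_a to pad_d: brown bottle, large vial, small vial, cup.

- **Placing:** the last pictures show all four upright. Each is about 1–2.5 mm from my pad centres by depth from both fixed cameras. A disc fit and a bar-outline fit put those pad centres right to about 1–2 mm.
- **Bystanders:** the beaker stands where it was, within the network's accuracy. I did not touch the orange and purple look-alikes.
- **Forces:** wrist force read at most about 2 N whenever I checked it.
- **Disagreements:** the networks' pad positions were 2–4 mm further to +y than my own. I kept mine because the bar outline supported them. My first placement measurement stopped with an error, and the rerun worked.

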